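Clip a blood-test plate for its reading and free it again

TASK

One of the two clip stages on the bench has a white test plate lying on it. Swing that stage's clip round its pivot screw until it lies square across the plate's edge, keep it there for two seconds while the plate is read, then swing it fully back beside the plate, so that the plate lies free to be lifted off. Do not shift the plate, and leave the clip of the empty stage alone.

Things in the scene. Friction and masses are not known exactly. Their poses are not given: they have to be found in the camera images.
- clip_post (a point): Steel finger post of the loaded stage's clip, 14 mm across, 32 mm tall, standing on the clip's flat leaf (14 mm wide). Point on its axis, 7 mm below its top, 25 mm above the leaf. x runs along the leaf from pivot screw to tip, z up: pivot axis 50 mm towards -x, tip 17 mm towards +x. Screw head 15 mm across, top 23 mm lower than the point. The leaf turns level, 1.5 mm over the plate.
- clip (a joint): Clip angle about its vertical pivot (rad), growing anticlockwise from above; stops at -0.4 and 2.0. Starts between -0.3 and 0.3. At 0 it lies beside the plate, parallel to its long edge, which is 37 mm from the pivot axis. At 1.57 it is square across that edge, tip 30 mm in over the plate. Friction (about 1 N at the post) holds it where it is left.
- plate_center (a point): Centre of the loose white ceramic test plate, 85 x 60 x 3 mm with six printed rings, 40 g, lying flat on the loaded stage (a fixed 130 mm square dark steel block, top 18 mm above the table) between low rails. x along its long side, z up. A second such plate on the bare table is not part of the task.
- spare_clip_post (a point): The same point on the finger post of the identical clip on the empty stage, which is to be left alone.
Mind the look-alikes: they are no part of the job. What is shaped like the part that bears clip_post but red is not meant.

How it is judged:
By the outcome, as a careful person would: the job done as asked, in the order asked, and still so for the second after the job is handed in, with the robot touching nothing.
It also fails if it takes over 42 s, if anything falls off the work surface, if the arm or the gripper's body presses on something with over 40 N, if the wrist force passes 120 N, or if a joint passes its speed limit or range.

ROBOT

A 6-joint arm with a two-finger parallel gripper is mounted at the origin on the work surface. World frame = base frame: x ahead of the robot, y to its left, z up, the work surface at z = 0. Lengths are in m, angles in rad, forces in N, time in s.
With the tool pointing down it reaches from about 0.325 to 0.925 m from the base axis. Payload 3.1 kg.
Tool frame: the origin (TCP) lies at the very end of the fingers, on their centre line; the grasp point (between the pads) lies env.pinch_z behind it (env.pinch_z is the distance from the TCP to the grasp point, in m); z points along the fingers, y is the direction in which the jaws open and shut (so a half turn about z gives the same grasp; the last joint's range is limited). The gripper opens to 85 mm and grips with 20 to 120 N. Pads are 22 mm wide; open, the fingers measure 114 mm over their backs; the gripper's body (76 mm by 85 mm) begins 54 mm behind the grasp point. The pads swing forward as they close: fully open they stand 13 mm farther back than shut.
Start: joints at [1.098, 0.217, 1.613, -0, 1.311, -0.112], TCP at [0.221, 0.585, 0.204] pointing down, gripper open.
Joint ranges: [-2.75, 2.75], [-0.78, 2.1], [0.31, 2.55], [-1.13, 4.27], [0.13, 2.63], [-2.58, 2.58]. Speed limits (rad/s): [2.79, 2.79, 3.14, 3.14, 3.14, 3.14].

INTERFACE

Orientations are given as a 3x3 rotation matrix whose columns are the frame's x, y, z axes.
In Python, from cell import env, eyes gives the robot as it stands.
- The arm moves only by the shell command python3 -m jog 'ROWS' [OPENING] [FORCE]. ROWS is JSON, a list that holds one entry, the list of rows, each a list of 4 numbers: the shift along the tool's x, y, z in mm, then the turn about the tool's z in rad. A call has 1 to 12 rows; each row is the pose to reach, as a shift and turn from the pose commanded when the call began, along the tool's axes at that moment; what a row does not reach only later rows make up. A row lasts 1/8 s, in which the tool goes at most 62.5 mm and 10.7 degrees, less where a joint would pass 70% of its speed; a pose out of reach is approached as far as the arm can. A call with a gripper value outside its range is refused whole. OPENING is the finger opening in mm, from 0 to 85.4, set as the call begins (- or left out, the last holds). The fingers move at their own pace and stop on an object; FORCE is the grip in N (left out, the last holds). Time passes only in rows, so rows that repeat a pose let the fingers close. It gives the time, the measured TCP pose, the force and the opening at its end, in the units of the state.
- env.read_state(): the state, without advancing time (a new reading comes with each control period).
- eyes.snapshot(name): name is "scene" or "top" or "wrist"; returns a dict with "img" (400x640x3 uint8, red, green, blue), "range_z" (400x640 float32, m along the optical axis (not along the pixel's ray), 0 where there is no reading), "camera_matrix" (3x3 intrinsics, pixels), "R" (3x3) and "t" (3): a world point X has camera coordinates R X + t; the wrist camera has in their place "tool_from_camera" (4x4, takes a point from camera to tool coordinates, whose origin is the TCP and whose axes are the flange's). Camera axes: x right, y down, z forward; pixel columns grow to the right and rows downward; lengths in m; the calibration is good to about 2 mm. A picture is of the moment at which its call begins: read the wrist's pose just before it.
- env.finish_job(): hands the job in, once; it reports no verdict.
The state is a dict: "clock": time; "joints": joint angles; "joint_vel": joint speeds; "joint_efforts": joint torques, N m; "tcp_pos": TCP position; "orientation": TCP orientation; "force": force on the tool from outside, world axes, zero at the start; "ft_torque": the same for the moment, N m; "width": finger opening in m.
Only numpy, scipy, OpenCV 4.12 (cv2) and the standard library are available. Lean on these libraries where they do the work, as an engineer would, in place of code of your own. Each camera call takes 0.05 s, during which the arm holds its last target. There are 200 camera calls.

## Working session

There is one attempt and no reset: what is moved stays moved. The work goes in short steps, Python scripts to look and compute and a shell command to move; the robot and the scene stay as the last step left them, time stands still between calls to the robot, and variables do not carry over. Pictures are saved under pics/ and viewed, about 8 in all and at most 12, crops included, and the job is handed in when it is done.

```bash
ls; mkdir -p pics
cat > h.py <<'E'
import numpy as np, cv2
from cell import env, eyes
def snap(n):
    st=env.read_state(); s=eyes.snapshot(n); np.savez('%s.npz'%n,p=st['tcp_pos'],o=st['orientation'],**s)
    return s
def load(n): return dict(np.load('%s.npz'%n))
def RT(s):
    if 'R' in s: return s['R'],s['t']
    T=s['tool_from_camera']; Rw=np.array(s['o']).reshape(3,3)@T[:3,:3]; c=np.array(s['o']).reshape(3,3)@T[:3,3]+s['p']
    return Rw.T,-Rw.T@c
def onplane(s,u,v,z):
    R,t=RT(s); d=R.T@np.linalg.inv(s['camera_matrix'])@[u,v,1]; c=-R.T@t
    return c+d*(z-c[2])/d[2]
def proj(s,X):
    R,t=RT(s); q=s['camera_matrix']@(R@np.array(X)+t); return q[:2]/q[2]
def cloud(s):
    R,t=RT(s); z=s['range_z']; v,u=np.mgrid[:400,:640]; K=s['camera_matrix']
    P=np.stack([(u-K[0,2])*z/K[0,0],(v-K[1,2])*z/K[1,1],z],-1); return (P-t)@R
E
python3 - <<'E'
from h import *
for n in('top','scene'):
    s=snap(n); cv2.imwrite('pics/%s0.png'%n,cv2.resize(s['img'][:,:,::-1],(800,500),interpolation=cv2.INTER_CUBIC))
    R,t=RT(s); print(n,-R.T@t,s['camera_matrix'][0,0])
print(env.read_state(),env.pinch_z)
E
```

```text
pics
top [0.27717421 0.03462693 0.95793109] 364.9991360662996
scene [0.99063458 0.31996744 0.90208023] 391.4931462556173
{'clock': 0.1, 'joints': array([ 1.09778027e+00,  2.17692044e-01,  1.61480726e+00,  2.80534894e-05,
        1.31131519e+00, -1.12224443e-01]), 'joint_vel': array([-0.00117075, -0.00194737, -0.00357451, -0.00104341, -0.00167716,
        0.00151108]), 'joint_efforts': array([ 3.15797547e-05, -3.98081911e+01, -3.04969668e+01, -1.09045470e-04,
        4.22396100e-03,  1.76409492e-05]), 'tcp_pos': array([0.22024683, 0.58403861, 0.20257312]), 'orientation': array([[-9.35614972e-01,  3.53020608e-01, -1.03635031e-03],
       [ 3.53022022e-01,  9.35612948e-01, -1.96553016e-03],
       [ 2.75750115e-04, -2.20483393e-03, -9.99997531e-01]]), 'force': array([-0.11227397,  0.53160737,  0.45581607]), 'ft_torque': array([-0.05141762,  0.01458742,  0.06032807]), 'width': 0.08546559198306426} 0.0187
```

View pics/top0.png

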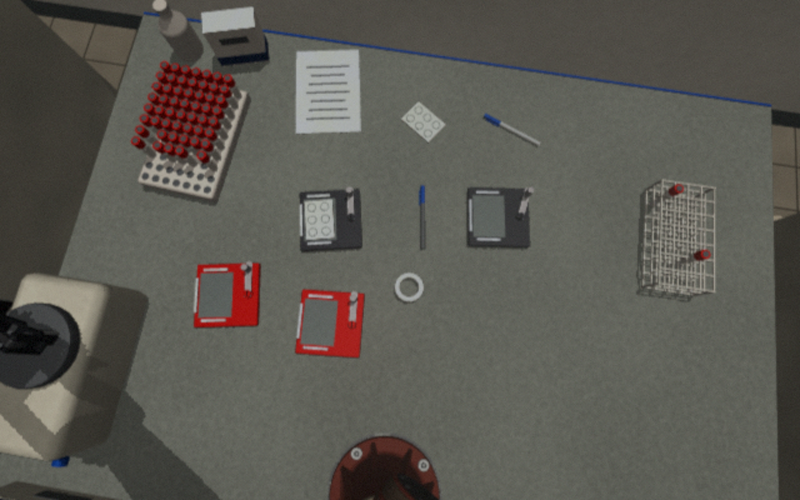

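View pics/scene0.png

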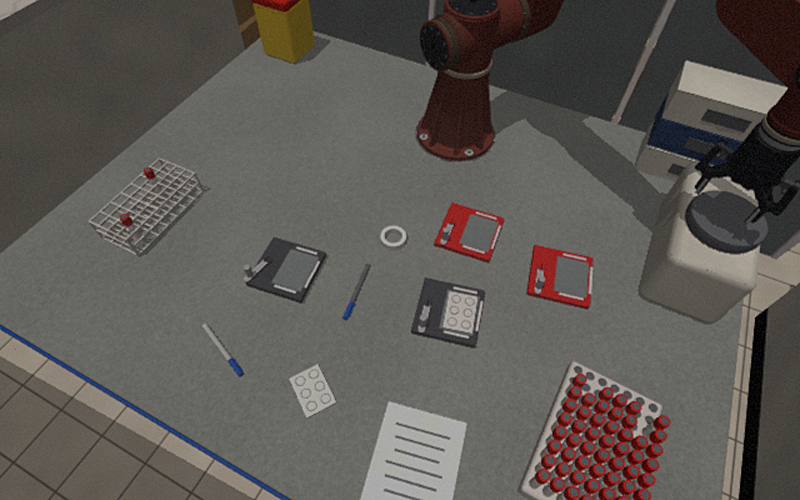

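Top view (800 px wide): the candidates are the dark loaded stage with a white plate (330,220), its clip at (350,200); the dark empty stage (498,217), its clip at (525,203); two red stages (227,295) and (330,323); and a loose plate (423,122). I choose the dark stage with the plate and check it in a close crop.

Run:
```python
from h import *
s=load('top'); im=s['img']
a=cv2.resize(im[142:207,232:297,::-1],(560,560),interpolation=cv2.INTER_CUBIC); cv2.imwrite('pics/c1.png',a)
C=cloud(s); g=im.astype(int)
R=(slice(142,207),slice(232,297))
m=np.zeros((400,640),bool); m[R]=True
w=m&(g.min(2)>150)&(C[:,:,2]<.035); 
# plate blob
n,l,st,ce=cv2.connectedComponentsWithStats(cv2.morphologyEx(w.astype(np.uint8),cv2.MORPH_CLOSE,np.ones((5,5))))
for i in range(1,n): print(st[i],ce[i],onplane(s,*ce[i],.021))
i=1+np.argmax(st[1:,4]); cn=cv2.findContours((l==i).astype(np.uint8),0,1)[0][0]
print([onplane(s,*q,.021).round(3) for q in cv2.boxPoints(cv2.minAreaRect(cn))])
hi=m&(C[:,:,2]>.03); v,u=np.nonzero(hi)
for a,b in zip(u,v): print(a,b,C[b,a].round(4))
```

```text
[240 156  27  39 779] [253.40949936 175.20025674] [0.50794069 0.22787515 0.021     ]
[array([0.555, 0.274, 0.021]), array([0.566, 0.205, 0.021]), array([0.463, 0.185, 0.021]), array([0.452, 0.253, 0.021])]
270 142 [0.2772 0.0346 0.9579]
277 150 [0.5752 0.1732 0.058 ]
278 150 [0.5753 0.1705 0.059 ]
279 150 [0.576  0.1681 0.0583]
280 150 [0.5772 0.1659 0.056 ]
296 150 [0.2772 0.0346 0.9579]
246 151 [0.2772 0.0346 0.9579]
277 151 [0.5732 0.173  0.056 ]
278 151 [0.5741 0.1707 0.0546]
279 151 [0.5743 0.168  0.0552]
280 151 [0.5745 0.1654 0.0559]
281 151 [0.5742 0.1625 0.058 ]
277 152 [0.571  0.1728 0.0545]
278 152 [0.5713 0.1701 0.055 ]
279 152 [0.5709 0.1672 0.0573]
280 152 [0.5718 0.1649 0.0558]
281 152 [0.5727 0.1625 0.0545]
277 153 [0.5672 0.1717 0.0581]
278 153 [0.5681 0.1694 0.0564]
279 153 [0.5689 0.167  0.0553]
280 153 [0.5691 0.1644 0.0559]
281 153 [0.5701 0.1621 0.0542]
289 153 [0.2772 0.0346 0.9579]
277 154 [0.566  0.172  0.0533]
278 154 [0.565  0.1687 0.0577]
279 154 [0.5656 0.1662 0.0573]
280 154 [0.5669 0.1641 0.0544]
281 154 [0.5685 0.162  0.0509]
282 154 [0.5725 0.161  0.0
[... 296 characters left out ...]
672 0.1629 0.038 ]
251 157 [0.2772 0.0346 0.9579]
278 157 [0.5653 0.1712 0.0313]
279 157 [0.565  0.1682 0.0334]
281 157 [0.5664 0.1632 0.0319]
269 159 [0.2772 0.0346 0.9579]
234 170 [0.2772 0.0346 0.9579]
263 171 [0.2772 0.0346 0.9579]
279 171 [0.5279 0.1617 0.0302]
281 172 [0.5258 0.1558 0.0312]
282 172 [0.526  0.1531 0.0322]
281 173 [0.5231 0.1553 0.0313]
283 173 [0.5239 0.1501 0.0316]
262 174 [0.2772 0.0346 0.9579]
290 178 [0.2772 0.0346 0.9579]
285 179 [0.2772 0.0346 0.9579]
291 184 [0.2772 0.0346 0.9579]
280 188 [0.2772 0.0346 0.9579]
275 190 [0.2772 0.0346 0.9579]
261 194 [0.2772 0.0346 0.9579]
254 201 [0.2772 0.0346 0.9579]
273 201 [0.2772 0.0346 0.9579]
239 203 [0.2772 0.0346 0.9579]
```

View pics/c1.png

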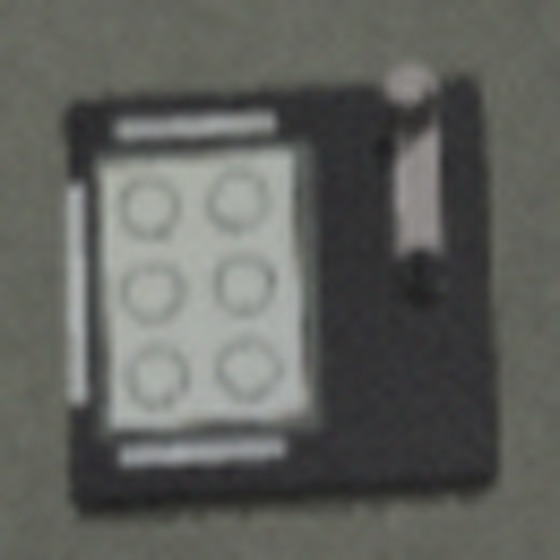

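The crop confirms dark steel, a white six-ring plate, the post top at crop (410,82) and the dark screw at (420,275). The stage is not red.

```bash
cat >> h.py <<'E'
def delta(target,yang,n=None):
    """shift (mm, commanded-frame ~ measured) and turn to reach TCP target with tool-y at world angle yang"""
    st=env.read_state(); o=np.array(st['orientation']).reshape(3,3)
    d=o.T@(np.array(target)-st['tcp_pos'])*1000
    cur=np.arctan2(o[1,1],o[0,1]); turn=-((yang-cur+np.pi)%(2*np.pi)-np.pi)
    return d.round(1),round(turn,3)
E
python3 - <<'E'
from h import *
s=load('top'); c=lambda x,y:(232+(x+.5)/8.615-.5,142+(y+.5)/8.615-.5)
post=onplane(s,*c(410,82),.056); scr=onplane(s,*c(420,275),.026)
q=[onplane(s,*c(*k),.021) for k in((98,155),(300,147),(308,420),(110,430))]
print('post',post,'screw',scr,np.linalg.norm((post-scr)[:2]))
q=np.array(q);print('plate c',q.mean(0),'sides',np.linalg.norm(np.roll(q,-1,0)-q,axis=1))
e=(q[0]-q[3]+q[1]-q[2])[:2]; a=np.arctan2(e[1],e[0]); n=np.array([-np.sin(a),np.cos(a)])
print('plate yaw',a,'edge dist',((q.mean(0)-scr)[:2]@n)-.03, 'clip',np.arctan2(*(post-scr)[1::-1])-a)
w=eyes.snapshot('wrist'); print(w['tool_from_camera'].round(3),w['camera_matrix'])
print(delta([.54,.165,.2],-1.57+a))
E
```

```text
post [0.57390312 0.16750419 0.056     ] screw [0.52292997 0.15759051 0.026     ] 0.051928248790333205
plate c [0.50972471 0.22328382 0.021     ] sides [0.06282948 0.08747927 0.06040714 0.08813555]
plate yaw 0.23147869514400224 edge dist 0.0369706649490608 clip -0.039388404650968406
[[-0.    -0.962 -0.272  0.068]
 [ 1.    -0.    -0.     0.   ]
 [-0.    -0.272  0.962 -0.171]
 [ 0.     0.     0.     1.   ]] [[282.60618927   0.         322.74032115]
 [  0.         282.60618927 200.62516585]
 [  0.           0.           1.        ]]
(array([-447.1, -279.3,    3.2]), np.float64(2.548))
```

```bash
python3 -m jog '[[[0,0,-30,0],[-50,-31,-20,0.2],[-102,-64,-10,0.4],[-154,-96,0,0.6],[-206,-129,0,0.8],[-258,-161,0,1.0],[-310,-194,0,1.2],[-362,-226,0,1.4],[-414,-259,0,1.6],[-447,-279,0,1.8],[-447,-279,0,2.0],[-447,-279,0,2.2]]]' 40 20
python3 -m jog '[[[0,0,0,0.17],[0,0,0,0.35],[0,0,0,0.35],[0,0,0,0.35]]]'
python3 - <<'E'
from h import *
s=snap('wrist'); s=load('wrist'); cv2.imwrite('pics/w1.png',s['img'][:,:,::-1])
for n,X in(('post',[.5739,.1675,.056]),('screw',[.5229,.1576,.026]),('plate',[.5097,.2233,.021])): print(n,proj(s,X))
st=env.read_state();print(st['joints'],st['clock'],delta([.574,.1675,.1],-1.57+.19))
E
```

```text
clock: 1.65
tcp_pos: [0.5404, 0.165, 0.2032]
orientation: [[0.758, 0.652, -0.001], [0.652, -0.758, -0.0], [-0.001, -0.001, -1.0]]
force: [0.2, 0.2, -0.3]
width: 0.0402
clock: 2.15
tcp_pos: [0.5401, 0.1659, 0.2036]
orientation: [[0.932, 0.362, -0.0], [0.362, -0.932, -0.0], [-0.0, -0.0, -1.0]]
force: [0.7, -0.2, -0.2]
width: 0.04
post [331.71125881 155.80384659]
screw [323.36330168 193.4159975 ]
plate [271.69430636 183.73435831]
[ 1.73853235e-01  9.06762826e-02  1.75679361e+00 -1.97095481e-05
  1.29445154e+00  1.37431535e+00] 2.2 (array([ 32.1,  10.8, 103.6]), np.float64(0.18))
```

View pics/w1.png

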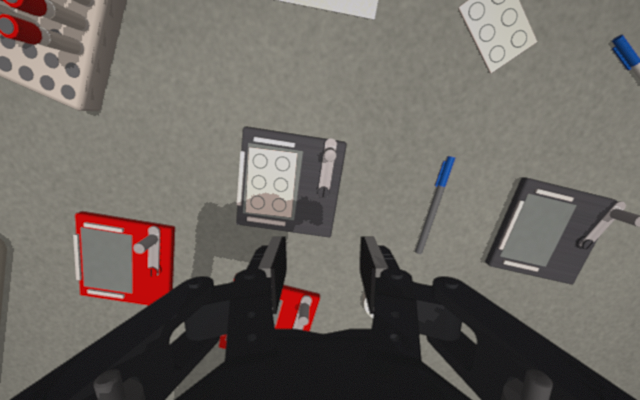

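Wrist view: loaded stage at (290,180), screw at about (324,190), leaf tip at about (328,142), and the post in between where predicted (331,156). I go above the post with the jaws tangential and look from closer.

```bash
python3 -m jog '[[[16,5,52,0.09],[32,11,104,0.18],[32,11,104,0.18],[32,11,104,0.18]]]' 40 20
python3 - <<'E'
from h import *
s=snap('wrist'); s=load('wrist')
for n,X in(('post',[.5739,.1675,.056]),('screw',[.5229,.1576,.026]),('plate',[.5097,.2233,.021])): print(n,proj(s,X))
p=proj(s,[.55,.165,.04]).astype(int);print(p)
x,y=p-60; x=max(x,0);y=max(y,0); print(x,y); cv2.imwrite('pics/w2.png',cv2.resize(s['img'][y:y+120,x:x+120,::-1],(600,600),interpolation=cv2.INTER_CUBIC))
st=env.read_state();print(st['clock'],delta([.574,.1675,.032],-1.57+.19))
E
```

```text
clock: 2.7
tcp_pos: [0.5747, 0.1674, 0.101]
orientation: [[0.982, 0.189, 0.001], [0.189, -0.982, 0.0], [0.001, -0.0, -1.0]]
force: [0.1, -0.3, 0.9]
width: 0.0403
post [321.78719563 212.27998525]
screw [322.03539415 254.34437141]
plate [253.12461151 252.56234519]
[319 232]
259 172
2.75 (array([-1.9, -0.2, 70.3]), np.float64(-0.001))
```

View pics/w2.png

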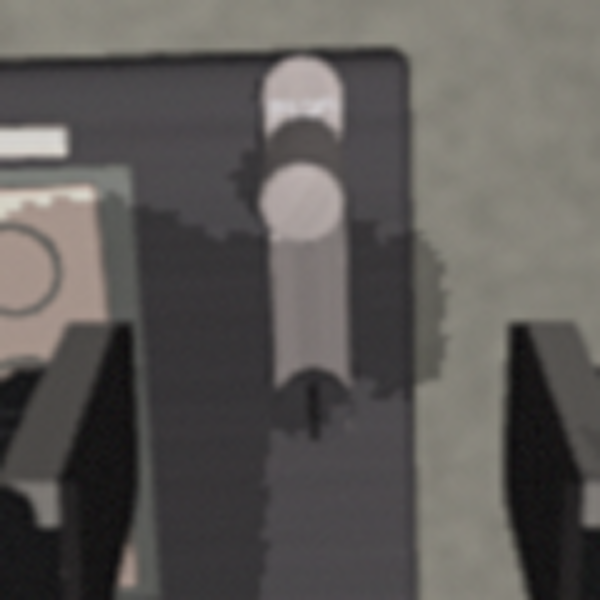

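Run:
```python
from h import *
s=load('wrist')
P=onplane(s,259+302.5/5-.5,172+202.5/5-.5,.056);S=onplane(s,259+310.5/5-.5,172+405.5/5-.5,.026)
print(P,S,np.linalg.norm((P-S)[:2]),np.arctan2(*(P-S)[1::-1]))
P=(P+[.5739,.1675,.056])/2
print(delta([P[0],P[1],.032],-1.57+.2))
```

```text
[0.5737102  0.16974157 0.056     ] [0.52443331 0.15928621 0.026     ] 0.050373870410065906 0.20907512906140513
(array([-1.9, -1.4, 70.3]), np.float64(-0.011))
```

```bash
python3 -m jog '[[[-2,-1,40,0],[-2,-1,69,0],[-2,-1,69,0],[-2,-1,69,0]]]' 40 20
python3 -m jog '[[[0,0,0,0],[0,0,0,0],[0,0,0,0],[0,0,0,0]]]' 12 20
python3 - <<'E'
from h import *
st=env.read_state();o=st['orientation'];p=st['tcp_pos'];print(p,st['width'],st['force'])
pv=np.array([.5237,.1585]); r=p[:2]-pv; a0=np.arctan2(r[1],r[0]); print(np.hypot(*r),a0,'clip',a0-.2315)
# arc rows toward clip=1.57
a1=.2315+1.571
for k in range(1,13):
    a=a0+(a1-a0)*k/12; X=np.r_[pv+.05*np.array([np.cos(a),np.sin(a)]),p[2]]
    print((o.T@(X-p)*1000).round(0),round(-(a-a0),2))
E
```

```text
clock: 3.25
tcp_pos: [0.5743, 0.1683, 0.0339]
orientation: [[0.982, 0.188, 0.005], [0.188, -0.982, 0.001], [0.005, 0.0, -1.0]]
force: [0.8, -0.7, 0.9]
width: 0.0398
clock: 3.75
tcp_pos: [0.572, 0.1678, 0.0309]
orientation: [[0.982, 0.187, 0.0], [0.187, -0.982, 0.0], [0.0, -0.0, -1.0]]
force: [0.1, -0.0, -0.4]
width: 0.012
[0.57204511 0.16780764 0.03091521] 0.012018304053357133 [ 0.14737364 -0.02135761 -0.37105593]
0.049232933829737875 0.1901978729286689 clip -0.0413021270713311
[ 0. -7.  0.] -0.13
[ -1. -13.  -0.] -0.27
[ -3. -20.  -0.] -0.4
[ -6. -26.  -0.] -0.54
[-10. -31.  -0.] -0.67
[-15. -36.  -0.] -0.81
[-20. -40.  -0.] -0.94
[-26. -44.  -0.] -1.07
[-32. -47.  -0.] -1.21
[-38. -49.  -0.] -1.34
[-45. -50.  -0.] -1.48
[-51. -50.  -0.] -1.61
```

The width reached 12.0 mm, so the 14 mm post is not between the pads. I look.

Run:
```python
from h import *
s=snap('wrist'); s=load('wrist'); print(s['p'])
for X in([.5739,.168,.056],[.524,.1585,.026]): print(proj(s,X))
cv2.imwrite('pics/w3.png',cv2.resize(s['img'][200:400,200:440,::-1],(720,600)))
```

```text
[0.57204511 0.16780764 0.03091521]
[322.20116337 246.47394776]
[322.30032863 293.98179228]
```

View pics/w3.png

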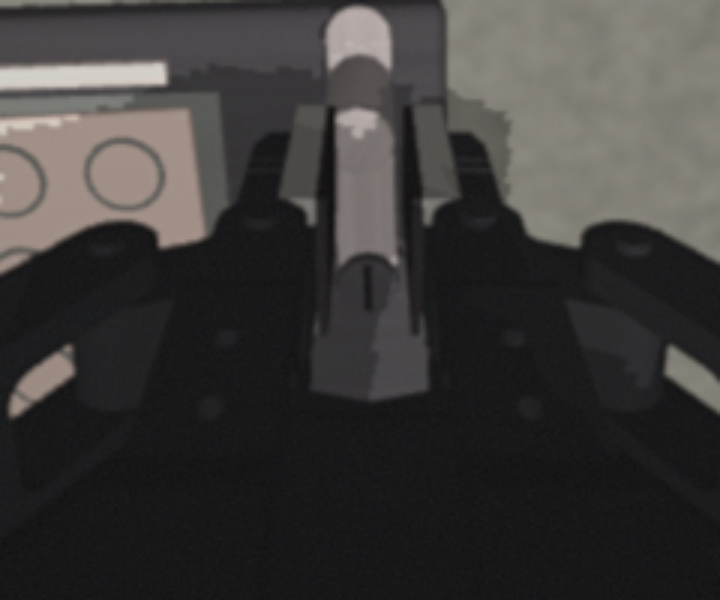

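The post top at crop (365,140) does lie between the pads, with a small gap each side, so the width reading seems to run low. I close further.

```bash
python3 -m jog '[[[0,0,0,0],[0,0,0,0],[0,0,0,0],[0,0,0,0]]]' 4 20
```

```text
clock: 4.3
tcp_pos: [0.572, 0.1678, 0.0308]
orientation: [[0.982, 0.187, -0.0], [0.187, -0.982, -0.0], [-0.0, 0.0, -1.0]]
force: [-0.2, 0.6, -0.2]
width: 0.004
```

Run:
```python
from h import *
s=snap('wrist'); s=load('wrist'); print(s['p'],env.read_state()['width'])
cv2.imwrite('pics/w4.png',cv2.resize(s['img'][200:400,200:440,::-1],(720,600)))
```

```text
[0.57199427 0.16780048 0.03077452] 0.003724407622185586
```

View pics/w4.png

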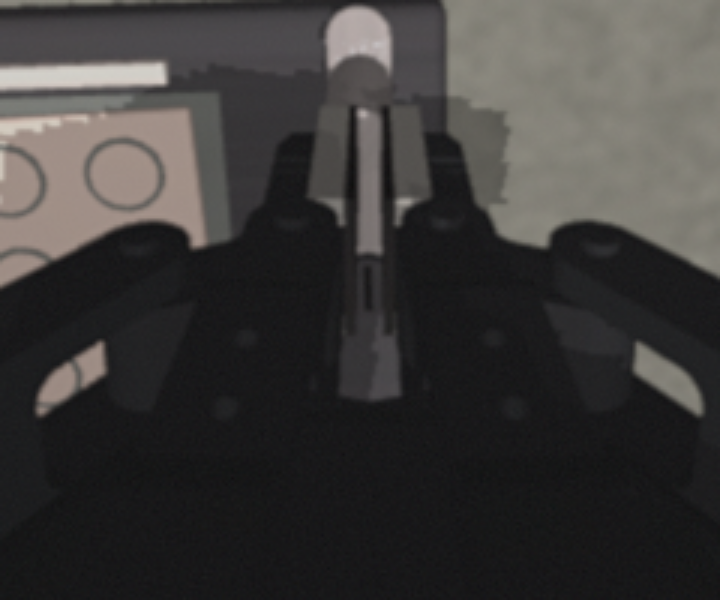

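The pads now cover the post, so they closed above it or in front of it. I check with depth.

Run:
```python
from h import *
s=load('wrist');C=cloud(s);print('tcp',proj(s,s['p']))
for x,y in((330,150),(410,150),(368,150),(368,220),(368,285),(358,25),(358,80),(100,200),(368,125)):
    u,v=200+x//3,200+y//3; print((x,y),C[v,u].round(3))
s=snap('top');s=load('top');C=cloud(s)
print(C[148:158,276:284,2].round(3))
s=snap('scene');s=load('scene');u,v=proj(s,[.574,.168,.05]).astype(int);print(u,v)
cv2.imwrite('pics/s2.png',cv2.resize(s['img'][v-45:v+45,u-50:u+50,::-1],(800,720)[0:2])[:600])
```

```text
tcp [322.01483294 232.60193224]
(330, 150) [0.583 0.175 0.082]
(410, 150) [0.585 0.164 0.082]
(368, 150) [0.573 0.168 0.058]
(368, 220) [0.54  0.162 0.026]
(368, 285) [0.525 0.159 0.028]
(358, 25) [0.586 0.173 0.026]
(358, 80) [0.581 0.171 0.043]
(100, 200) [0.532 0.224 0.022]
(368, 125) [0.578 0.169 0.059]
[[0.508 0.505 0.504 0.499 0.497 0.489 0.483 0.476]
 [0.51  0.507 0.506 0.501 0.496 0.492 0.485 0.478]
 [0.511 0.509 0.958 0.503 0.499 0.494 0.488 0.48 ]
 [0.513 0.513 0.51  0.506 0.5   0.497 0.491 0.483]
 [0.516 0.515 0.512 0.507 0.503 0.5   0.494 0.485]
 [0.517 0.516 0.512 0.51  0.505 0.502 0.497 0.491]
 [0.52  0.518 0.515 0.512 0.507 0.503 0.5   0.492]
 [0.522 0.519 0.518 0.513 0.508 0.504 0.499 0.494]
 [0.524 0.521 0.518 0.516 0.511 0.506 0.501 0.498]
 [0.525 0.525 0.522 0.518 0.512 0.509 0.504 0.498]]
337 254
```

View pics/s2.png

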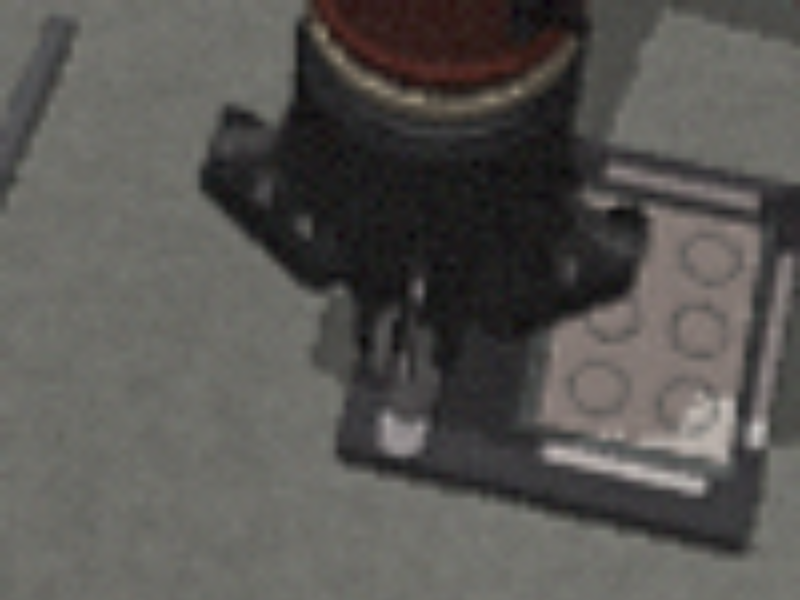

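Scene view: the closed fingers at crop (400,330) end close above the leaf tip (400,435). I measure where the finger ends really are.

Run:
```python
from h import *
s=load('scene');C=cloud(s);st=env.read_state();print(st['tcp_pos'],st['joints'])
for z in(.03,.04,.05,.06,.07,.08):print(z,proj(s,[.572+.011,.168+.002,z]).round(1))
for v in range(238,268,2): print(v,[tuple((C[v,u]*1000).round(0).astype(int)) for u in range(331,345,2)])
```

```text
[0.57202815 0.16779205 0.03079924] [ 1.67641173e-01  3.58255967e-01  1.79312431e+00 -2.57362654e-05
  9.90207325e-01  1.55014863e+00]
0.03 [336.3 261.6]
0.04 [336.5 259.7]
0.05 [336.7 257.8]
0.06 [336.8 255.9]
0.07 [337. 254.]
0.08 [337.2 252. ]
238 [(np.int64(594), np.int64(156), np.int64(152)), (np.int64(593), np.int64(161), np.int64(155)), (np.int64(610), np.int64(172), np.int64(189)), (np.int64(608), np.int64(176), np.int64(190)), (np.int64(607), np.int64(180), np.int64(192)), (np.int64(606), np.int64(184), np.int64(194)), (np.int64(604), np.int64(187), np.int64(192))]
240 [(np.int64(592), np.int64(156), np.int64(141)), (np.int64(592), np.int64(161), np.int64(144)), (np.int64(591), np.int64(165), np.int64(145)), (np.int64(584), np.int64(167), np.int64(137)), (np.int64(583), np.int64(171), np.int64(139)), (np.int64(590), np.int64(179), np.int64(155)), (np.int64(589), np.int64(183), np.int64(156))]
242 [(np.int64(591), np.int64(156), np.int64(130)), (np.int64(592), np.int64(161), np.int64(135)), (np.int64(590), np.int64(165), np.int64(135)), (np.int64(571), np.int64(163), np.int64(
[... 3384 characters left out ...]
 (np.int64(569), np.int64(183), np.int64(15))]
264 [(np.int64(589), np.int64(159), np.int64(17)), (np.int64(586), np.int64(163), np.int64(16)), (np.int64(587), np.int64(169), np.int64(23)), (np.int64(585), np.int64(173), np.int64(22)), (np.int64(582), np.int64(177), np.int64(21)), (np.int64(577), np.int64(181), np.int64(16)), (np.int64(576), np.int64(186), np.int64(18))]
266 [(np.int64(591), np.int64(160), np.int64(11)), (np.int64(589), np.int64(165), np.int64(12)), (np.int64(587), np.int64(169), np.int64(12)), (np.int64(588), np.int64(175), np.int64(18)), (np.int64(584), np.int64(179), np.int64(16)), (np.int64(582), np.int64(183), np.int64(17)), (np.int64(581), np.int64(188), np.int64(18))]
```

Two views agree that the finger ends are at z≈0.061, about 30 mm above the reported TCP, so the pads shut over the post. I open, lower 27 mm and close again.

```bash
python3 -m jog '[[[0,0,0,0],[0,0,0,0],[0,0,0,0],[0,0,14,0],[0,0,27,0],[0,0,27,0],[0,0,27,0]]]' 36 20
python3 -m jog '[[[0,0,0,0],[0,0,0,0],[0,0,0,0],[0,0,0,0]]]' 8 20
```

```text
clock: 5.32
tcp_pos: [0.5718, 0.1678, 0.0033]
orientation: [[0.982, 0.187, -0.001], [0.187, -0.982, -0.0], [-0.001, -0.0, -1.0]]
force: [-0.1, 0.2, 0.4]
width: 0.0363
clock: 5.82
tcp_pos: [0.5727, 0.168, 0.0044]
orientation: [[0.982, 0.187, 0.001], [0.187, -0.982, 0.0], [0.001, -0.0, -1.0]]
force: [1.2, 1.0, 1.1]
width: 0.013
```

Gripped: it stopped at 13 mm. Now I swing along the arc.

```bash
python3 -m jog '[[[0,-7,0,-0.13],[-1,-13,0,-0.27],[-3,-20,0,-0.4],[-6,-26,0,-0.54],[-10,-31,0,-0.67],[-15,-36,0,-0.81],[-20,-40,0,-0.94],[-26,-44,0,-1.07],[-32,-47,0,-1.21],[-38,-49,0,-1.34],[-45,-50,0,-1.48],[-51,-50,0,-1.61]]]'
python3 -m jog '[[[0,0,0,0],[0,0,0,0]]]'
python3 - <<'E'
from h import *
s=snap('wrist'); s=load('wrist'); p=s['p'];o=s['o'];r=p[:2]-[.5237,.1585];print(np.hypot(*r),np.arctan2(r[1],r[0])-.2315,'yaw y',np.arctan2(o[1,1],o[0,1])-.2315)
cv2.imwrite('pics/w5.png',s['img'][:,:,::-1])
E
```

```text
clock: 7.32
tcp_pos: [0.5129, 0.2072, 0.0043]
orientation: [[-0.23, 0.973, 0.001], [0.973, 0.23, -0.0], [-0.0, 0.001, -1.0]]
force: [0.1, -0.8, 1.0]
width: 0.0128
clock: 7.58
tcp_pos: [0.513, 0.2073, 0.0043]
orientation: [[-0.224, 0.975, 0.0], [0.975, 0.224, -0.0], [-0.0, 0.0, -1.0]]
force: [-0.2, -0.4, 3.9]
width: 0.0132
0.049934266123122774 1.5561297805690437 yaw y -0.0058109393179035795
```

View pics/w5.png

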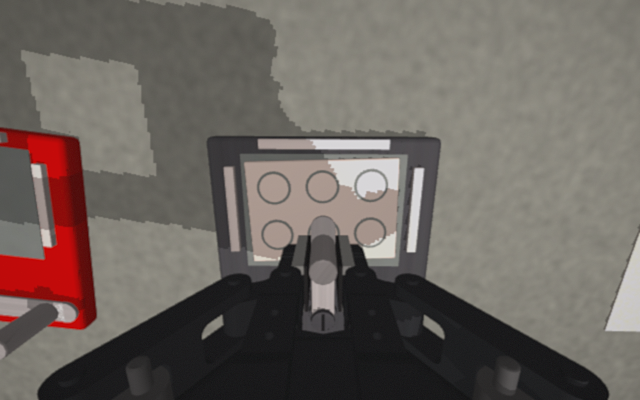

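The leaf lies square across the plate edge, with its tip at (322,220) over the plate. Hold for 3 s.

```bash
python3 -m jog '[[[0,0,0,0],[0,0,0,0],[0,0,0,0],[0,0,0,0],[0,0,0,0],[0,0,0,0],[0,0,0,0],[0,0,0,0],[0,0,0,0],[0,0,0,0],[0,0,0,0],[0,0,0,0]]]'
python3 -m jog '[[[0,0,0,0],[0,0,0,0],[0,0,0,0],[0,0,0,0],[0,0,0,0],[0,0,0,0],[0,0,0,0],[0,0,0,0],[0,0,0,0],[0,0,0,0],[0,0,0,0],[0,0,0,0]]]'
python3 - <<'E'
from h import *
st=env.read_state();o=st['orientation'];p=st['tcp_pos'];print(p,st['width'],st['force'])
pv=np.array([.5237,.1585]); r=p[:2]-pv; a0=np.arctan2(r[1],r[0]); a1=.2315-.08
for k in range(1,13):
    a=a0+(a1-a0)*k/12; X=np.r_[pv+.05*np.array([np.cos(a),np.sin(a)]),p[2]]
    print((o.T@(X-p)*1000).round(0),round(-(a-a0),2))
E
```

```text
clock: 9.12
tcp_pos: [0.513, 0.2073, 0.0042]
orientation: [[-0.225, 0.974, 0.0], [0.974, 0.225, -0.0], [-0.0, 0.0, -1.0]]
force: [-0.2, -1.7, 6.2]
width: 0.013
clock: 10.62
tcp_pos: [0.513, 0.2073, 0.0042]
orientation: [[-0.225, 0.974, 0.0], [0.974, 0.225, -0.0], [-0.0, 0.0, -1.0]]
force: [-1.3, -1.9, 5.2]
width: 0.0127
[0.51303072 0.20728471 0.00424399] 0.012693731175507565 [-1.29359511 -1.8935136   5.18030198]
[-0.  7.  0.] 0.14
[-2. 13.  0.] 0.27
[-4. 20.  0.] 0.41
[-7. 26.  0.] 0.54
[-11.  31.   0.] 0.68
[-16.  36.   0.] 0.82
[-21.  41.   0.] 0.95
[-27.  44.   0.] 1.09
[-34.  47.   0.] 1.23
[-40.  48.   0.] 1.36
[-47.  49.   0.] 1.5
[-54.  49.   0.] 1.63
```

```bash
python3 -m jog '[[[0,7,-1,0.14],[-2,13,-2,0.27],[-4,20,-2,0.41],[-7,26,-2,0.54],[-11,31,-2,0.68],[-16,36,-2,0.82],[-21,41,-2,0.95],[-27,44,-2,1.09],[-34,47,-2,1.23],[-40,48,-2,1.36],[-47,49,-2,1.5],[-54,49,-2,1.63]]]'
python3 -m jog '[[[0,0,0,0],[0,0,0,0],[0,0,0,0]]]'
python3 -m jog '[[[0,0,0,0],[0,0,0,0],[0,0,0,0],[0,0,0,0]]]' 36
python3 -m jog '[[[0,0,-40,0],[0,0,-90,0],[-40,0,-130,0],[-90,0,-150,0],[-140,0,-150,0],[-140,0,-150,0]]]'
python3 - <<'E'
from h import *
s=snap('wrist'); s=load('wrist'); print(s['p']); C=cloud(s)
cv2.imwrite('pics/w6.png',s['img'][:,:,::-1]); 
for n,X in(('post',[.5739,.1675,.056]),('screw',[.524,.1585,.026]),('plate',[.5097,.2233,.021])): print(n,proj(s,X))
E
```

```text
clock: 12.12
tcp_pos: [0.5728, 0.1665, 0.0045]
orientation: [[0.987, 0.162, 0.001], [0.162, -0.987, 0.002], [0.001, -0.002, -1.0]]
force: [1.9, 1.7, -3.1]
width: 0.0133
clock: 12.5
tcp_pos: [0.5728, 0.1663, 0.0046]
orientation: [[0.986, 0.169, 0.001], [0.169, -0.986, 0.001], [0.001, -0.0, -1.0]]
force: [5.5, 2.4, -8.4]
width: 0.0134
clock: 13.0
tcp_pos: [0.5724, 0.1658, 0.006]
orientation: [[0.986, 0.168, 0.0], [0.168, -0.986, -0.0], [0.0, 0.0, -1.0]]
force: [0.6, -0.2, 0.1]
width: 0.036
clock: 13.75
tcp_pos: [0.4299, 0.1418, 0.1544]
orientation: [[0.986, 0.168, -0.004], [0.168, -0.986, -0.001], [-0.004, 0.0, -1.0]]
force: [0.5, -0.2, -0.2]
width: 0.0361
[0.42987924 0.14182865 0.15443788]
post [320.82628844  26.09691196]
screw [321.60184051  93.48444245]
plate [256.20849163  97.30744034]
```

View pics/w6.png

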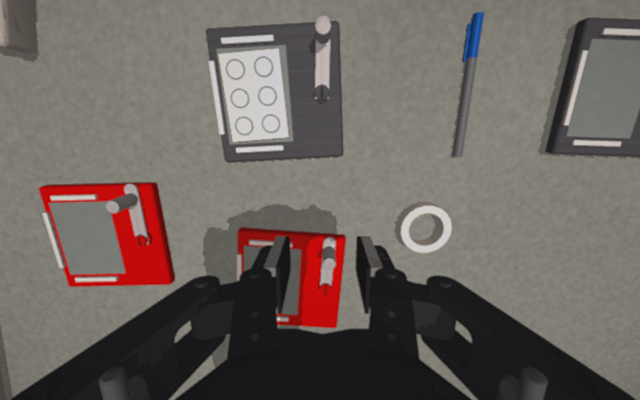

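The clip is back beside the plate, with screw (321,93) and post top (322,22). The plate centre is at (254,97), predicted (256,97). I move clear and repeat the first top-camera measurement.

```bash
python3 -m jog '[[[0,-60,-20,0],[0,-120,-40,0],[0,-180,-50,0],[0,-240,-50,0],[0,-300,-50,0],[0,-350,-50,0],[0,-350,-50,0],[0,-350,-50,0]]]'
python3 - <<'E'
from h import *
s=snap('top'); im=s['img'].astype(int); C=cloud(s)
m=np.zeros((400,640),bool); m[142:207,232:297]=True
w=m&(im.min(2)>150)&(C[:,:,2]<.035)
n,l,st,ce=cv2.connectedComponentsWithStats(cv2.morphologyEx(w.astype(np.uint8),cv2.MORPH_CLOSE,np.ones((5,5))))
print(n,st[1:],ce[1:])
h=m&(C[:,:,2]>.05)&(C[:,:,2]<.07); P=C[h]; print(len(P),P.mean(0))
a=cv2.imread('pics/top0.png'); b=cv2.resize(s['img'][:,:,::-1],(800,500),interpolation=cv2.INTER_CUBIC)
d=cv2.absdiff(a,b).max(2); print('spare stage diff',d[180:255,460:545].max(),'plate',d[195:245,303:338].max())
E
```

```text
clock: 14.8
tcp_pos: [0.3765, 0.4876, 0.2054]
orientation: [[0.986, 0.168, 0.0], [0.168, -0.986, -0.001], [-0.0, 0.001, -1.0]]
force: [1.4, -0.3, -0.6]
width: 0.036
2 [[240 156  27  39 812]] [[253.34482759 175.38916256]]
23 [0.57171175 0.16436103 0.05644601]
spare stage diff 10 plate 10
```

```bash
python3 -c "
from cell import env
print(env.finish_job(), env.read_state()['clock'])"
```

```text
the job is handed in; nothing more can be done
the job is handed in; nothing more can be done
```

The job is done and handed in at about 15 s on the robot's clock, well under the 42 s limit. I gripped the post of the loaded dark stage's clip and swung it to about 1.56 rad, square across the plate's edge. I held it there gripped for just over 3 s, then swung it back to about -0.1 rad beside the plate, released it and moved the arm clear.

- **Plate:** in the top view its centre is within 0.2 px (under 0.5 mm) of where it started, and the image there is unchanged beyond noise.
- **Spare clip:** the empty stage's image also shows no change beyond noise.
- **Forces:** the readings after each move never exceeded about 10 N.
- **Disagreement:** the finger ends measured about 30 mm above the reported tool point. The first close therefore shut harmlessly above the post. I saw this in the pictures, lowered 27 mm and gripped the post, with the width reading 13 mm against the 14 mm given.

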